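# Stroke check of the spring support pins

## Task

Check that the five spring-loaded support pins on the grey fixture plate move freely: with the gripper closed, run the fingertips along the curved row from the end beside the black thumbscrew to the other end, following the row from the middle of one head to the next and staying down between them, so that each mushroom head dips a few millimetres as you pass and springs back up. Keep the touch light: push no pin down to its stop, do not shift or lift the plate, and leave the nut and the reducer on it where they are. Lift clear when the last pin has been stroked.

Things in the scene. Friction and masses are not known exactly. Their poses are not given: they have to be found in the camera images.
- fixture: Loose grey-painted steel fixture plate, 3 kg, at any yaw: 80 (its x) by 152 (its y) by 12 mm thick; origin at the centre of the underside. An ear at its +y end (to y = 102 mm) carries a black knurled thumbscrew 20 mm across, top 28 mm up, at x 12, y 88 mm. Five spring pins stand on it in an arc (radius 66 mm, neighbours 40 mm apart) that bulges to +x.
- big_nut: Steel hexagon nut, about 27 mm across and 13 mm high, lying on the plate on the hollow side of the row of pins (plate x about -26, y about +15 mm); origin at its underside. To be left alone.
- reducer: Brass reducer fitting, about 22 mm across and 24 mm high, standing on the plate next to the nut (plate x about -27, y about -15 mm), its top 36 mm above the worktop; origin at its underside. To be left alone.
- dome_1 (a point): Top of the first pin's head when it is up, 30 mm above the worktop (the point is fixed to the plate). Pins are counted from the thumbscrew's end. The head is a smooth low-friction mushroom dome 22 mm across, of 13 mm spherical radius; fingertips that pass sideways over it up to 6 mm below its top push it down.
- dome_2 (a point): Top of the second pin's head when it is up, 30 mm above the worktop (the point is fixed to the plate). Pins are counted from the thumbscrew's end.
- dome_3 (a point): Top of the third pin's head when it is up, 30 mm above the worktop (the point is fixed to the plate). Pins are counted from the thumbscrew's end.
- dome_4 (a point): Top of the fourth pin's head when it is up, 30 mm above the worktop (the point is fixed to the plate). Pins are counted from the thumbscrew's end.
- dome_5 (a point): Top of the fifth pin's head when it is up, 30 mm above the worktop (the point is fixed to the plate). Pins are counted from the thumbscrew's end.
- pin_1 (a joint): How far the first pin is pressed down, in m: 0 is up, 0.010 its stop. Each pin has a soft spring: 0.8 N to start it, 2 N at 3.5 mm, 4.3 N at the stop; it comes back up by itself.
- pin_2 (a joint): How far the second pin is pressed down, in m: 0 is up, 0.010 its stop.
- pin_3 (a joint): How far the third pin is pressed down, in m: 0 is up, 0.010 its stop.
- pin_4 (a joint): How far the fourth pin is pressed down, in m: 0 is up, 0.010 its stop.
- pin_5 (a joint): How far the fifth pin is pressed down, in m: 0 is up, 0.010 its stop.
- gap_1 (a point): Point midway between the heads of the first and the second pin, at the same height of 30 mm (fixed to the plate).
- gap_2 (a point): Point midway between the heads of the second and the third pin, at the same height of 30 mm (fixed to the plate).
- gap_3 (a point): Point midway between the heads of the third and the fourth pin, at the same height of 30 mm (fixed to the plate).
- gap_4 (a point): Point midway between the heads of the fourth and the fifth pin, at the same height of 30 mm (fixed to the plate).

How it is judged:
On the way, in this order (a step that is already met when the one before it is completed fails the run):
1. the fingertips pass over the first pin (TCP within 10 mm of it, seen from above) and press it at least 1 mm (horizontal distance between the grasp point and dome_1 below 0.01 m and value of joint pin_1 above 0.001 m), for 0.04 s.
2. still low (TCP less than 56 mm above the plate's underside), they pass the middle between the first and the second pin (within 10 mm, seen from above) (horizontal distance between the grasp point and gap_1 below 0.01 m and z of the grasp point in the frame of fixture below 0.056 m), for 0.04 s.
3. the fingertips pass over the second pin (TCP within 10 mm of it, seen from above) and press it at least 1 mm (horizontal distance between the grasp point and dome_2 below 0.01 m and value of joint pin_2 above 0.001 m), for 0.04 s.
4. still low (TCP less than 56 mm above the plate's underside), they pass the middle between the second and the third pin (within 10 mm, seen from above) (horizontal distance between the grasp point and gap_2 below 0.01 m and z of the grasp point in the frame of fixture below 0.056 m), for 0.04 s.
5. the fingertips pass over the third pin (TCP within 10 mm of it, seen from above) and press it at least 1 mm (horizontal distance between the grasp point and dome_3 below 0.01 m and value of joint pin_3 above 0.001 m), for 0.04 s.
6. still low (TCP less than 56 mm above the plate's underside), they pass the middle between the third and the fourth pin (within 10 mm, seen from above) (horizontal distance between the grasp point and gap_3 below 0.01 m and z of the grasp point in the frame of fixture below 0.056 m), for 0.04 s.
7. the fingertips pass over the fourth pin (TCP within 10 mm of it, seen from above) and press it at least 1 mm (horizontal distance between the grasp point and dome_4 below 0.01 m and value of joint pin_4 above 0.001 m), for 0.04 s.
8. still low (TCP less than 56 mm above the plate's underside), they pass the middle between the fourth and the fifth pin (within 10 mm, seen from above) (horizontal distance between the grasp point and gap_4 below 0.01 m and z of the grasp point in the frame of fixture below 0.056 m), for 0.04 s.
9. the fingertips pass over the fifth pin (TCP within 10 mm of it, seen from above) and press it at least 1 mm (horizontal distance between the grasp point and dome_5 below 0.01 m and value of joint pin_5 above 0.001 m), for 0.04 s.
At the end, for the whole second after the job is handed in: All five pins are up again (within 1 mm), the plate lies flat and at rest within 10 mm of where it was, and the nut and the reducer are on it within 15 mm of where they were (value of joint each of pin_1, pin_2, pin_3, pin_4, pin_5 below 0.001 m and distance of fixture from where it was at the start of the episode below 0.01 m and angle between fixture's own z axis and vertical below 0.03 rad and linear speed of fixture below 0.01 m/s and distance of each of big_nut, reducer from where it was at the start of the episode below 0.015 m); the robot touches nothing.
It fails at once if a pin is pushed down to its stop (more than 9 mm) (value of joint any of pin_1, pin_2, pin_3, pin_4, pin_5 above 0.009 m).
It fails at once if the plate is shifted more than 15 mm, lifted or tipped (distance of fixture from where it was at the start of the episode above 0.015 m or height (world z) of fixture above 0.006 m or angle between fixture's own z axis and vertical above 0.08 rad).
It fails at once if the nut or the reducer is moved more than 20 mm or lifted off the plate (distance of any of big_nut, reducer from where it was at the start of the episode above 0.02 m or height (world z) of any of big_nut, reducer above 0.022 m).
It also fails if it takes over 45 s, if anything falls off the work surface, if the arm or the gripper's body presses on something with over 40 N, if the wrist force passes 120 N, or if a joint passes its speed limit or range.

## Robot

A 6-joint arm with a two-finger parallel gripper is mounted at the origin on a cart in front of the work surface, level with it; the furniture and walls round the work are solid. World frame = base frame: x ahead of the robot, y to its left, z up, the work surface at z = 0. Lengths are in m, angles in rad, forces in N, time in s.
With the tool pointing down it reaches from about 0.425 to 0.95 m from the base axis. Payload 3.5 kg.
Tool frame: the origin (TCP) lies between the finger pads, 19 mm behind the fingertips; this is the grasp point; z points along the fingers, y is the line along which they close (so a half turn about z gives the same grasp; the last joint's range is limited). The gripper opens to 85 mm and grips with 20 to 120 N. Pads are 22 mm wide; open, the fingers measure 114 mm over their backs; the gripper's body (76 mm by 85 mm) begins 54 mm behind the grasp point. The pads swing forward as they close: fully open they stand 13 mm farther back than shut.
Start: joints at [1.185, 0.286, 1.577, -0, 1.279, -0.15], TCP at [0.158, 0.656, 0.25] pointing down, gripper open.
Joint ranges: [-2.77, 2.77], [-0.9, 2.22], [0.21, 2.48], [-1.53, 4.67], [0.24, 2.81], [-2.84, 2.84]. Speed limits (rad/s): [2.79, 2.79, 3.14, 3.14, 3.14, 3.14].

## Interface

Orientations are given as a unit quaternion [x, y, z, w].
In Python, from plant import ctrl, order, status, read_camera gives the robot as it stands (ctrl), with the cameras as plain functions, the job (order) and the readings (status).
- The arm moves only by the tool step_hand, called after "Request:" as name(argument=value, ...), one argument or row to a line, values as JSON. Schema: {"type":"object","properties":{"deltas":{"type":"array","items":{"type":"array","items":{"type":"number"},"minItems":7,"maxItems":7},"minItems":1,"maxItems":10},"clamp_n":{"type":"number"},"only":{"type":"string"},"quiet":{"type":"boolean"},"lines":{"type":"string"}},"required":["deltas"],"additionalProperties":false}. deltas is a list of rows, 1 to 10 of them, each of 7 numbers: dx, dy, dz in fractions of the full range, 1 being 0.6 m, then a rotation vector rx, ry, rz in normalised numbers (1 is pi/2 rad), then the opening from 0.0 (shut) to 1.0 (fully open); each row is the pose to reach, as a shift and turn from the pose commanded when the call began, along the tool's axes at that moment; what a row does not reach only later rows make up. A row lasts 1/8 s, in which the tool goes at most 0.0625 m and 0.188 rad, less where a joint would pass 70% of its speed; a pose out of reach is approached as far as the arm can. The fingers move at their own pace and stop on an object; clamp_n is the grip in N (left out, the last holds). Time passes only in rows, so rows that do not move let the fingers close. The tool returns the time, the measured TCP pose, the force, the opening and the grip force at its end. only (a regular expression) keeps the lines of the reply that match it, lines (a string "A,B") keeps lines A to B, and quiet returns only ok. No shift or turn number may pass 1 either way. Input that does not fit is refused with a message, and nothing moves.
- status.get_state(): the state, without advancing time (a new reading comes with each control period).
- read_camera(name): name is "side" or "top" or "wrist"; returns a dict with "pixels" (384x512x3 uint8, red, green, blue), "camera_matrix" (3x3 intrinsics, pixels), "xyz" and "orientation" of the camera in the world. Camera axes: x right, y down, z forward; pixel columns grow to the right and rows downward; lengths in m; the calibration is good to about 2 mm. A picture is of the moment at which its call begins. There is no depth.
- order.sign_off(): hands the job in; it is judged then, once.
The state is a dict: "time": time; "qpos": joint angles; "dq": joint speeds; "joint_efforts": joint torques, N m; "eef_pos": TCP position; "tcp_rot": TCP orientation; "contact_force": force on the tool from outside, world axes, zero at the start; "wrist_torque": the same for the moment, N m; "opening": opening from 0.0 (shut) to 1.0 (fully open); "finger_force": force on a finger pad.
Only numpy, scipy, OpenCV 4.12 (cv2) and the standard library are available. Lean on these libraries where they do the work, as an engineer would, in place of code of your own. Each camera call takes 0.05 s, during which the arm holds its last target. There are 200 camera calls.

## Working session

There is one attempt and no reset: what is moved stays moved. The work goes in short steps, Python scripts to look and compute and a tool call to move; the robot and the scene stay as the last step left them, time stands still between calls to the robot, and variables do not carry over. Pictures are saved under pics/ and viewed, at most 10 in all, crops included, and the job is handed in when it is done.

```bash
ls; mkdir -p pics
```

Run:
```python
from plant import ctrl, order, status, read_camera
import cv2,pickle
d={}
for n in("top","side"):
    c=read_camera(n);d[n]=c
    cv2.imwrite(f"pics/{n}0.png",c["pixels"][:,:,::-1]);print(n,c["xyz"],c["orientation"],c["camera_matrix"])
pickle.dump(d,open("c.pkl","wb"))
s=status.get_state();print(s["time"],s["eef_pos"],s["tcp_rot"])
```

```text
pics
plant.py
top [0.43932793 0.29692211 0.91191579] [ 0.70774685 -0.7047456   0.03390506 -0.03575575] [[394.38304674   0.         245.86984213]
 [  0.         394.38304674 189.16620556]
 [  0.           0.           1.        ]]
side [0.351484   0.93768402 0.59394964] [-0.10640674  0.90151237 -0.41489095  0.06179444] [[458.70609046   0.         254.37071806]
 [  0.         458.70609046 195.28597862]
 [  0.           0.           1.        ]]
0.1 [0.1574578  0.65581096 0.24876478] [ 1.17623507e-01  9.93057694e-01 -1.02817374e-03 -2.62899507e-04]
```

View pics/top0.png

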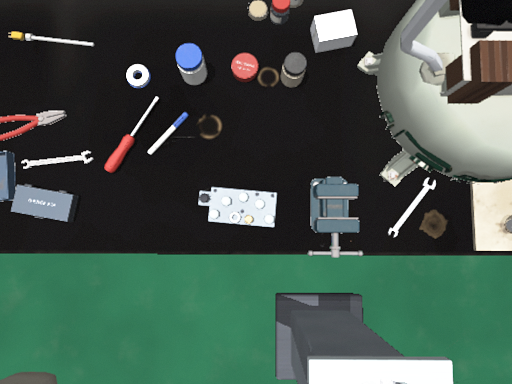

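View pics/side0.png

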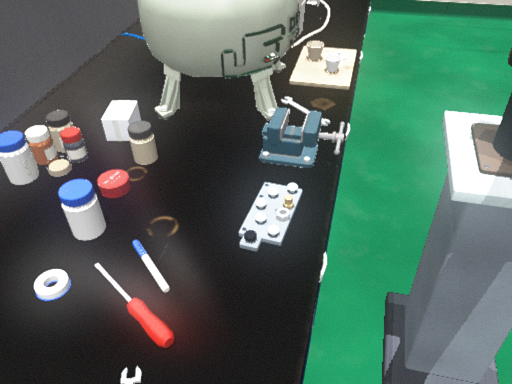

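The top view shows the plate at about (200–277, 187–227), with the thumbscrew at its left end (204,198). The vise is to the right (311–358). The side view shows the plate at (240–302, 182–248), with the thumbscrew at (250,237). I'll zoom in on both.

Run:
```python
import cv2,numpy as np
a=cv2.imread("pics/top0.png")[180:235,192:285];b=cv2.imread("pics/side0.png")[175:255,230:310]
a=cv2.resize(a,None,fx=8,fy=8,interpolation=cv2.INTER_CUBIC);b=cv2.resize(b,None,fx=7,fy=7,interpolation=cv2.INTER_CUBIC)
cv2.imwrite("pics/t1.png",a);cv2.imwrite("pics/s1.png",b)
```

```text
(no output)
```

View pics/t1.png

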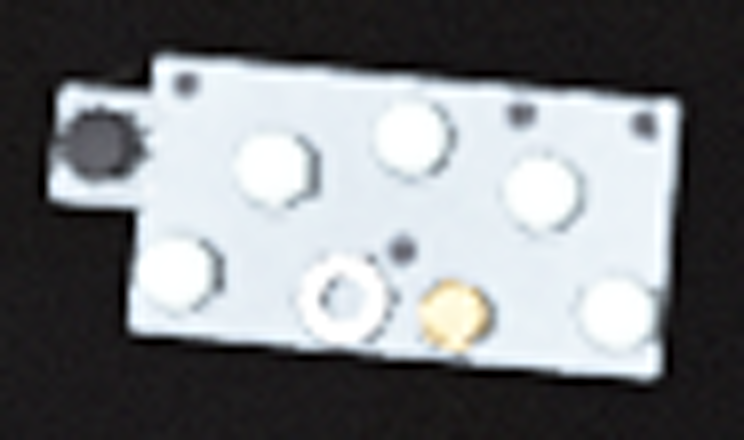

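View pics/s1.png

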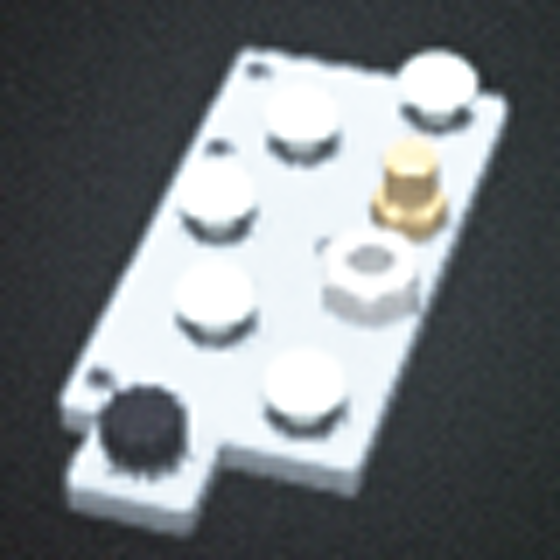

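The crops show five white heads. In the top crop they sit at (177,270), (277,168), (412,138), (542,192) and (618,312), with pin 1 at lower left beside the thumbscrew. The nut is at (345,298) and the reducer at (455,315). In the side crop the heads are at (305,388), (215,300), (217,200), (303,118) and (438,85). Next I'll fit the arc from both views.

Create h.py:
```python
import numpy as np
from scipy.spatial.transform import Rotation as R
def ray(c,uv,z):
    d=R.from_quat(c["orientation"]).apply(np.linalg.solve(c["camera_matrix"],[*uv,1]));o=np.array(c["xyz"])
    return (o+d*(z-o[2])/d[2])
st=2*np.arcsin(20/66);A=np.array([2,1,0,-1,-2])*st
M=66e-3*np.c_[np.cos(A),np.sin(A)]
G=(M[1:]+M[:-1])/2
def fit(P):  # rigid 2D
    P=np.array(P)[:,:2];a=M-M.mean(0);b=P-P.mean(0)
    th=np.arctan2((a[:,0]*b[:,1]-a[:,1]*b[:,0]).sum(),(a*b).sum())
    r=np.array([[np.cos(th),-np.sin(th)],[np.sin(th),np.cos(th)]])
    t=P.mean(0)-r@M.mean(0);F=M@r.T+t
    return th,r,t,F,P-F
```

Run:
```python
import pickle,numpy as np,cv2
from h import *
np.set_printoptions(precision=4,suppress=True)
d=pickle.load(open("c.pkl","rb"))
def cen(c,uv,r):
    g=c["pixels"].min(2).astype(float);yy,xx=np.mgrid[:384,:512]
    w=np.clip(g-238,0,None)*(np.hypot(xx-uv[0],yy-uv[1])<r)
    return (w*xx).sum()/w.sum(),(w*yy).sum()/w.sum()
T=[(177,270),(277,168),(412,138),(542,192),(618,312)];S=[(305,388),(215,300),(217,200),(303,118),(438,85)]
for n,L,k,o in(("top",T,8,(192,180)),("side",S,7,(230,175))):
    uv=[((x+.5)/k-.5+o[0],(y+.5)/k-.5+o[1]) for x,y in L]
    cv=[cen(d[n],p,6.5) for p in uv]
    print(n,np.array(cv)-uv)
    for q in(uv,cv):
        P=[ray(d[n],p,.026) for p in q];th,r,t,F,e=fit(P);print(th,F.tolist(),'\n',e*1e3)
```

```text
top [[-0.5332  0.0918]
 [-0.8815 -0.2565]
 [-0.4989 -0.3538]
 [-0.3932 -0.2397]
 [-0.2754 -0.0983]]
-0.09016184895294906 [[0.47175285957931185, 0.3714342480239022], [0.5013630917670726, 0.34454123499473605], [0.5100028233773838, 0.3054854410877907], [0.4944985992733085, 0.26861242880332153], [0.46054526761061354, 0.2474660043064229]] 
 [[ 0.4155 -0.0151]
 [-0.4072 -0.9111]
 [-0.4216  0.1993]
 [ 0.0099  0.4486]
 [ 0.4034  0.2783]]
-0.08603247443313122 [[0.4718704463190117, 0.3725309329136735], [0.5015914770613918, 0.3457604205612643], [0.5103924105524772, 0.306740636224527], [0.49504058067983975, 0.2698039157479931], [0.4611748597566612, 0.2485174659182684]] 
 [[ 0.0872  0.0826]
 [-0.0653 -0.1402]
 [-0.0165  0.0722]
 [ 0.0039  0.142 ]
 [-0.0092 -0.1565]]
side [[-0.1534 -1.1861]
 [-0.2418 -1.3288]
 [-0.2097 -1.635 ]
 [-0.1753 -1.2305]
 [-0.1439 -0.4339]]
-0.08112596828956405 [[0.47107063114769854, 0.3776637407194544], [0.5009226532979936, 0.3510393764352448], [0.5099149308967356, 0.3120632434358417], [0.49474451533097985, 0.2750516440167099], [0.4609836437231344, 0.2535992887082927]] 
 [[ 0.48   -0.1332]
 [ 0.1226  0.1713]
 [-0.2719  1.0809]
 [-0.251  -0.2421]
 [-0.0796 -0.8768]]
-0.09052333225131177 [[0.4727198590575551, 0.3747401321099172], [0.5023203679358877, 0.347836417233645], [0.5109459809648271, 0.30877750275980187], [0.4954284288959108, 0.2719100974023798], [0.4614674553724505, 0.2507759478491372]] 
 [[-0.2783 -0.0344]
 [-0.0258  0.0515]
 [ 0.1654 -0.0657]
 [ 0.1859 -0.6462]
 [-0.0472  0.6947]]
```

Add to h.py:
```python
def tool(s,p): return R.from_quat(s["tcp_rot"]).inv().apply(np.array(p)-s["eef_pos"])
```

```bash
python3 -c "
from plant import ctrl, order, status, read_camera;from h import *
s=status.get_state();print(tool(s,[.472,.373,.18]).round(4))"
```

```text
[-0.3719 -0.2014  0.0691]
```

The manual's scale: shifts go in shares of 0.6 m and turns go in shares of pi/2 rad. Converting my numbers, -0.372 m / 0.6 = -0.62, -0.34 m / 0.6 = -0.5667.

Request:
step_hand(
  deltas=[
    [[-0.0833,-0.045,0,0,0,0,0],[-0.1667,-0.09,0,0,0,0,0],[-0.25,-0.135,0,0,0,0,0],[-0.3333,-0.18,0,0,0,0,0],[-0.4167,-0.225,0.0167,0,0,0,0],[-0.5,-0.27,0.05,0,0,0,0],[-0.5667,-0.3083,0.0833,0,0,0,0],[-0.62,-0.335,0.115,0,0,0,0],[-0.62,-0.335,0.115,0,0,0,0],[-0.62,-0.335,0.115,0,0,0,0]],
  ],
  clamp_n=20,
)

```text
refused: deltas[0]: the value is too long (schema: maxItems 7). Nothing was moved.
```

Wrong form. The message asks for a list of rows, each a list of 7 numbers, so I'll send the same numbers that way.

Request:
step_hand(
  deltas=[
    [-0.0833,-0.045,0,0,0,0,0],
    [-0.1667,-0.09,0,0,0,0,0],
    [-0.25,-0.135,0,0,0,0,0],
    [-0.3333,-0.18,0,0,0,0,0],
    [-0.4167,-0.225,0.0167,0,0,0,0],
    [-0.5,-0.27,0.05,0,0,0,0],
    [-0.5667,-0.3083,0.0833,0,0,0,0],
    [-0.62,-0.335,0.115,0,0,0,0],
    [-0.62,-0.335,0.115,0,0,0,0],
    [-0.62,-0.335,0.115,0,0,0,0],
  ],
  clamp_n=20,
)

```text
time: 1.35
eef_pos: [0.472, 0.3743, 0.1811]
tcp_rot: [0.118, 0.993, 0.0, -0.0]
contact_force: [-0.4, 0.3, -0.2]
opening: -0.006
finger_force: 0.0
```

Run:
```python
from plant import ctrl, order, status, read_camera
import cv2,pickle
d={}
for n in("wrist","top"):
    c=read_camera(n);d[n]=c
    cv2.imwrite(f"pics/{n}2.png",c["pixels"][:,:,::-1]);print(n,c["xyz"],c["orientation"])
pickle.dump(d,open("c2.pkl","wb"))
```

```text
wrist [0.39245211 0.3931554  0.30536821] [0.775351   0.6108658  0.09950963 0.12558521]
top [0.43932793 0.29692211 0.91191579] [ 0.70774685 -0.7047456   0.03390506 -0.03575575]
```

View pics/wrist2.png

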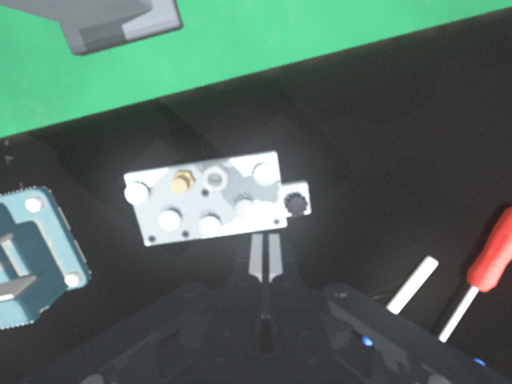

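The wrist view shows heads 1–5 at about (263,172), (243,205), (210,225), (170,219) and (136,193). The shut fingertips are near (265,236).

Run:
```python
import pickle,numpy as np,cv2
from h import *
np.set_printoptions(precision=4,suppress=True)
c=pickle.load(open("c2.pkl","rb"))["wrist"]
uv=[(263,172),(243,205),(210,225),(170,219),(136,193)]
P=[ray(c,p,.026) for p in uv];th,r,t,F,e=fit(P);print(th,F.tolist(),'\n',e*1e3)
cv2.imwrite("pics/w3.png",cv2.resize(c["pixels"][140:255,110:320,::-1],None,fx=3.8,fy=3.8,interpolation=cv2.INTER_CUBIC)//1)
```

```text
-0.057853036043425156 [[0.4671581351279447, 0.3739889423851332], [0.49762164436997025, 0.34806646941936425], [0.507518493858174, 0.30931014902890613], [0.49321347716897324, 0.27195554425892243], [0.45996096223228555, 0.24972335474944396]] 
 [[ 0.9435 -0.8745]
 [-1.9396 -1.5134]
 [ 1.0417  0.172 ]
 [-0.0288  1.2943]
 [-0.0168  0.9215]]
```

View pics/w3.png

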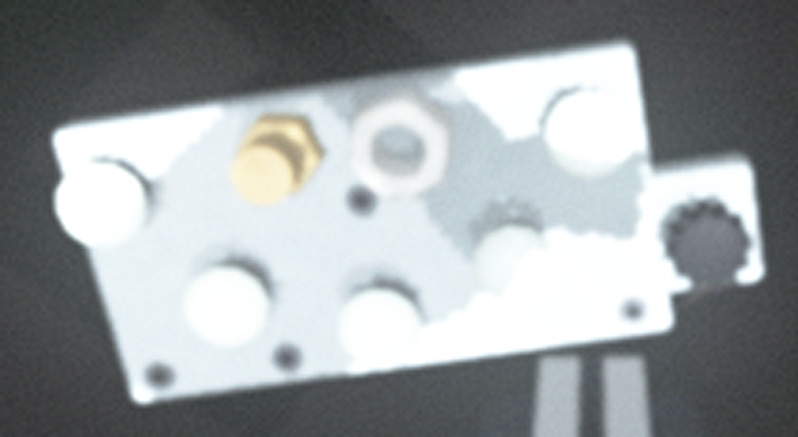

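The zoomed wrist crop shows heads at (587,131), (512,258, partly shadowed), (380,327), (228,306) and (102,203).

Run:
```python
import pickle,numpy as np
from h import *
from plant import ctrl, order, status, read_camera
np.set_printoptions(precision=4,suppress=True)
c=pickle.load(open("c2.pkl","rb"))["wrist"]
uv=[((x+.5)/3.8-.5+110,(y+.5)/3.8-.5+140) for x,y in [(587,131),(512,258),(380,327),(228,306),(102,203)]]
th,r,t,F,e=fit([ray(c,p,.026) for p in uv]);print(th,F,'\n',e*1e3)
Q=np.array([[.472,.3735],[.5018,.3465],[.5104,.3075],[.495,.2706],[.461,.2493]])
th,r,t,F2,e=fit((Q+Q+F)/3);print(th,F2)
s=status.get_state();g=(F2[1:]+F2[:-1])/2
print(s["eef_pos"]);way=[]
for i in range(5):
    way.append(F2[i]); 
    if i<4: way.append(g[i])
for w in way: print(tool(s,[*w,.0455]).round(4))
```

```text
-0.07648099201542967 [[0.4697 0.3744]
 [0.4997 0.3479]
 [0.5089 0.3089]
 [0.4939 0.2719]
 [0.4602 0.2502]] 
 [[ 0.5929 -0.7218]
 [-1.1742 -0.7045]
 [ 0.3068 -0.0243]
 [ 0.3956  0.6348]
 [-0.121   0.8158]]
-0.084589747566643 [[0.4713 0.3737]
 [0.501  0.347 ]
 [0.5099 0.308 ]
 [0.4946 0.271 ]
 [0.4608 0.2497]]
[0.4719 0.375  0.1818]
[ 0.0004 -0.0016  0.1363]
[-0.0172 -0.0111  0.1363]
[-0.0348 -0.0206  0.1364]
[-0.0436 -0.0386  0.1363]
[-0.0524 -0.0565  0.1363]
[-0.0493 -0.0763  0.1363]
[-0.0461 -0.096   0.1363]
[-0.0322 -0.1103  0.1363]
[-0.0182 -0.1246  0.1362]
```

To row units: 0.124 m / 0.6 = 0.2067, 0.11 m / 0.6 = 0.1833.

Request:
step_hand(
  deltas=[
    [0,-0.0017,0.0667,0,0,0,0],
    [0,-0.0025,0.1333,0,0,0,0],
    [0,-0.0025,0.1833,0,0,0,0],
    [0,-0.0025,0.2067,0,0,0,0],
    [0,-0.0025,0.2067,0,0,0,0],
    [0,-0.0025,0.2067,0,0,0,0],
  ],
)

```text
time: 2.2
eef_pos: [0.473, 0.3734, 0.0589]
tcp_rot: [0.117, 0.993, 0.001, 0.001]
contact_force: [0.7, -0.7, 0.2]
opening: 0.002
finger_force: 0.0
```

Run:
```python
from plant import ctrl, order, status, read_camera
import cv2
from h import *
c=read_camera("side")
cv2.imwrite("pics/s4.png",cv2.resize(c["pixels"][130:265,200:340,::-1],None,fx=4.4,fy=4.4,interpolation=cv2.INTER_CUBIC))
s=status.get_state();print(s["eef_pos"],tool(s,[.4713,.3737,.0455]))
```

```text
[0.47315764 0.37338224 0.05901695] [ 0.00191567 -0.00015638  0.01351168]
```

View pics/s4.png

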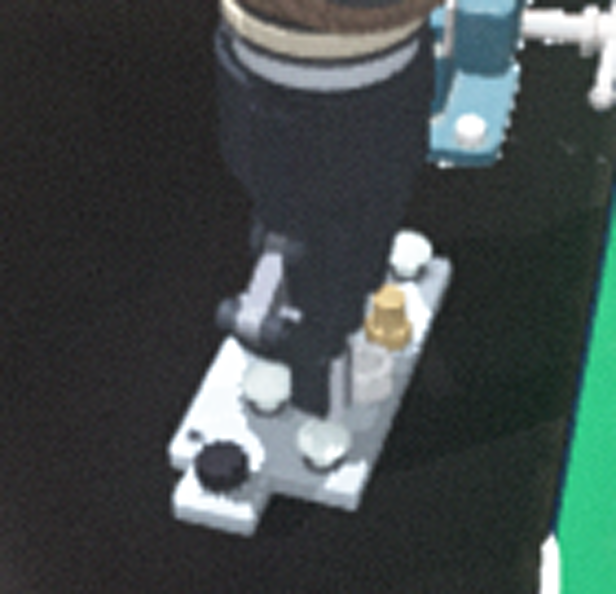

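The side crop shows the shut fingertips directly above head 1: tips at about (327,415), head at (322,440). Now I'll press gently.

To row units: 0.0125 m / 0.6 = 0.0208, 0.01 m / 0.6 = 0.0167.

Request:
step_hand(
  deltas=[
    [0.0017,0,0.01,0,0,0,0],
    [0.0017,0,0.0167,0,0,0,0],
    [0.0017,0,0.0208,0,0,0,0],
    [0.0017,0,0.0208,0,0,0,0],
    [0.0017,0,0.0208,0,0,0,0],
  ],
)

```text
time: 2.88
eef_pos: [0.4713, 0.3728, 0.0448]
tcp_rot: [0.118, 0.993, 0.0, 0.0]
contact_force: [-0.8, 0.7, 2.2]
opening: -0.001
finger_force: 1.0
```

Run:
```python
from plant import ctrl, order, status, read_camera
from h import *
s=[]
for _ in range(3):
    read_camera("top");s.append(status.get_state());print(s[-1]["eef_pos"],s[-1]["contact_force"])
F=np.array([[.4713,.3737],[.501,.347],[.5099,.308],[.4946,.271],[.4608,.2497]])
for p in F: print(tool(s[-1],[*p,.0455]).round(4))
```

```text
[0.47122395 0.3728413  0.04473723] [0.54107562 0.39812323 2.42372811]
[0.47123557 0.37284147 0.0447455 ] [0.62116529 0.88652499 1.86814415]
[0.47123648 0.37284221 0.04472808] [-1.34081505 -0.14401859  1.63906525]
[ 0.0001  0.0008 -0.0008]
[-0.035  -0.0182 -0.0008]
[-0.0527 -0.054  -0.0008]
[-0.0465 -0.0936 -0.0008]
[-0.0186 -0.1222 -0.0008]
```

About 2 N, so pin 1 is dipped roughly 4 mm. Stroking pins 2 and 3.

To row units: -0.054 m / 0.6 = -0.09, -0.0525 m / 0.6 = -0.0875.

Request:
step_hand(
  deltas=[
    [-0.015,-0.0075,0,0,0,0,0],
    [-0.0292,-0.015,0,0,0,0,0],
    [-0.0433,-0.0225,0,0,0,0,0],
    [-0.0583,-0.03,0,0,0,0,0],
    [-0.0658,-0.045,0,0,0,0,0],
    [-0.0733,-0.06,0,0,0,0,0],
    [-0.08,-0.075,0,0,0,0,0],
    [-0.0875,-0.09,0,0,0,0,0],
    [-0.0875,-0.09,0,0,0,0,0],
    [-0.0875,-0.09,0,0,0,0,0],
  ],
)

```text
time: 4.28
eef_pos: [0.5096, 0.3077, 0.0447]
tcp_rot: [0.118, 0.993, -0.0, 0.0]
contact_force: [0.4, -0.4, 2.5]
opening: -0.0
finger_force: 1.0
```

Run:
```python
from plant import ctrl, order, status, read_camera
from h import *
s=[]
for _ in range(3):
    read_camera("top");s.append(status.get_state());print(s[-1]["eef_pos"],s[-1]["contact_force"])
for p in np.array([[.5099,.308],[.4946,.271],[.4608,.2497]]): print(tool(s[-1],[*p,.0448]).round(4))
c=read_camera("side");import cv2
cv2.imwrite("pics/s5.png",cv2.resize(c["pixels"][130:265,200:340,::-1],None,fx=4.4,fy=4.4,interpolation=cv2.INTER_CUBIC))
```

```text
[0.5095836  0.30790758 0.04461308] [-0.14929363 -1.0046157   1.21106352]
[0.50956154 0.30802586 0.04462036] [ 0.37698303 -0.5280472   2.42230937]
[0.509523   0.30809745 0.04458564] [ 0.12047068 -0.66510032  2.24757315]
[-0.0004 -0.     -0.0002]
[ 0.0059 -0.0396 -0.0002]
[ 0.0338 -0.0681 -0.0002]
```

View pics/s5.png

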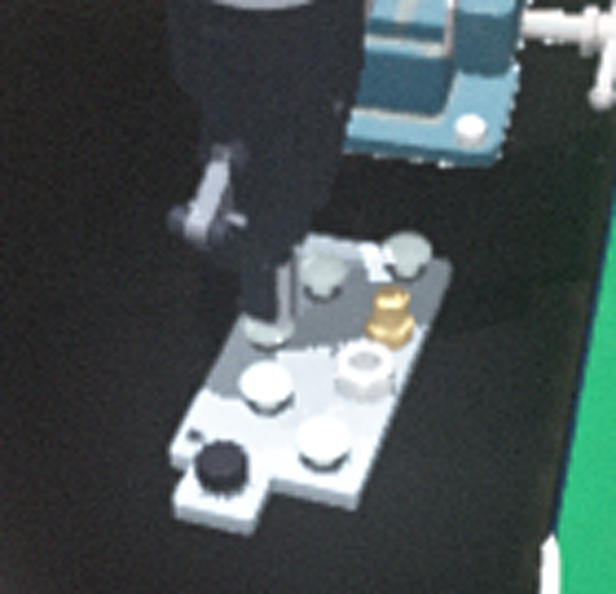

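The tips rest on head 3 at (268,325). Heads 1 and 2 are up again, and the plate hasn't moved. Stroking pins 4 and 5.

To row units: -0.068 m / 0.6 = -0.1133, -0.061 m / 0.6 = -0.1017.

Request:
step_hand(
  deltas=[
    [0.0025,-0.0167,0,0,0,0,0],
    [0.005,-0.0333,0,0,0,0,0],
    [0.0075,-0.05,0,0,0,0,0],
    [0.01,-0.0658,0,0,0,0,0],
    [0.0217,-0.0775,0,0,0,0,0],
    [0.0333,-0.0892,0,0,0,0,0],
    [0.045,-0.1017,0,0,0,0,0],
    [0.0567,-0.1133,0,0,0,0,0],
    [0.0567,-0.1133,0,0,0,0,0],
    [0.0567,-0.1133,0,0,0,0,0],
  ],
)

```text
time: 5.72
eef_pos: [0.4602, 0.2497, 0.0445]
tcp_rot: [0.118, 0.993, -0.0, -0.0]
contact_force: [0.1, -0.3, 2.7]
opening: -0.002
finger_force: 1.3
```

```bash
python3 -c "
from plant import ctrl, order, status, read_camera
for _ in range(3):
    read_camera('top');s=status.get_state();print(s['eef_pos'],s['contact_force'])"
```

```text
[0.46039992 0.24978066 0.04447437] [-0.2930076  -0.48832006  2.6813128 ]
[0.46050142 0.24978725 0.04446613] [-1.71179773 -0.73899436  2.79204026]
[0.46056555 0.24982172 0.04445545] [-0.84721478 -0.80259678  2.12709117]
```

On pin 5 at about 2 N. Lifting clear.

To row units: -0.15 m / 0.6 = -0.25, -0.12 m / 0.6 = -0.2.

Request:
step_hand(
  deltas=[
    [0,0,-0.025,0,0,0,0],
    [0,0,-0.0667,0,0,0,0],
    [0,0,-0.1333,0,0,0,0],
    [0,0,-0.2,0,0,0,0],
    [0,0,-0.25,0,0,0,0],
    [0,0,-0.25,0,0,0,0],
    [0,0,-0.25,0,0,0,0],
    [0,0,-0.25,0,0,0,0],
  ],
)

```text
time: 6.88
eef_pos: [0.4596, 0.2495, 0.1926]
tcp_rot: [0.118, 0.993, -0.001, -0.002]
contact_force: [0.2, 1.1, -1.1]
opening: 0.0
finger_force: 0.0
```

Run:
```python
from plant import ctrl, order, status, read_camera
import cv2
c=read_camera("side")
cv2.imwrite("pics/s6.png",cv2.resize(c["pixels"][130:265,200:340,::-1],None,fx=4.4,fy=4.4,interpolation=cv2.INTER_CUBIC))
```

```text
(no output)
```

View pics/s6.png

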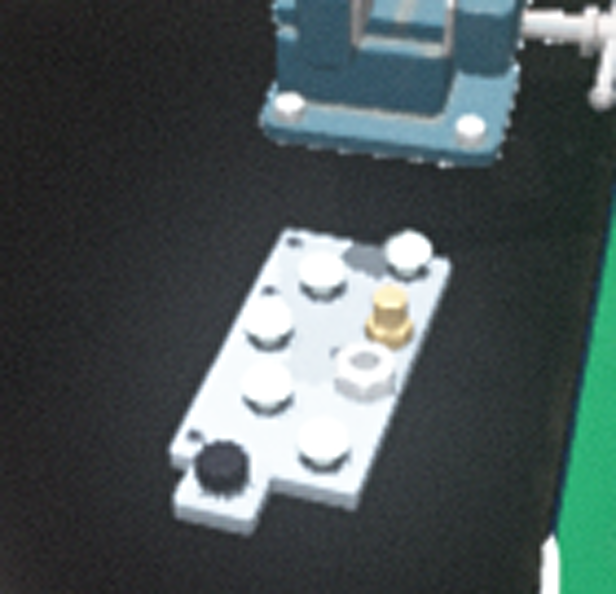

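All five heads are up, and the plate, nut (365,370) and reducer (390,315) haven't moved. The arm is clear.

```bash
python3 -c "
from plant import ctrl, order, status, read_camera;print(order.sign_off())"
```

```text
the job is handed in; nothing more can be done
None
```

I stroked all five pins in order at about 2 N, lifted clear and handed the job in; the last picture shows every head up and the plate, nut and reducer unmoved, but sign-off returned no verdict.

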